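# Lock the knife rack, then hold the picking box's lid half open

## Task

Someone needs both hands to pick rosettes out of the wooden box with the clear lid. First make the knife rack safe: swing its keeper bar shut across the knives until it clicks fully home in its catch, while the box is still shut. Then lift the lid (it has a blue pull) to 45 degrees from shut and keep holding it there with the gripper: the lid falls if released, so finish while holding it steady, and leave the knives in their slots and the other things on the bench where they are.

Things in the scene. Friction and masses are not known exactly. Their poses are not given: they have to be found in the camera images.
- box: Open wooden picking box, 160 x 200 x 60 mm (its x, y, z), fixed to the bench; origin at the centre of its underside, z up. Its front (-x side) faces roughly the robot. It carries the clear lid, hinged along its far (+x) top edge. Wooden rosette stacks lie inside. It may stand left or right of the rack.
- lid (a joint): Angle of the lid, rad: 0 shut, 0.785 = 45 degrees open, stops at 1.9. It opens upward (front edge rises and moves to the box's +x, towards the hinge). Plain loose hinge: the lid (about 0.3 to 0.55 kg) falls shut when let go below about 1.5 rad.
- lid_hinge (a point): Point on the lid's hinge axis, midway along it: at box x = +80, y = 0, z = 60 mm. Axes of the lid: x away from the front edge, y along the hinge axis (positive turn about y opens it), z normal to the lid, up when shut.
- lid_pull (a point): Grip point in the blue pull, an upright block near the lid's front edge: 24 (lid x) x 16 (lid y) mm, top 43 mm above the pane. The point is 14 mm below its top, 29 mm above the pane; 140 mm in front of the hinge axis and 36 mm above it when shut (96 mm above the bench). Axes as lid_hinge. Gripped across its 16 mm (fingers closing along lid y), it can turn between the pads as the lid rises.
- rack: Wooden knife rack fixed to the bench, board 160 x 150 x 20 mm (x, y, z); origin at the centre of its underside, z up; front (-x) roughly towards the robot. Three knives lie along x in its slots (tops 36 mm above the bench). Keeper pivot near its +y edge; catch block with brass stop plate (up to 58 mm above the bench) near its -y edge.
- keeper (a joint): Angle of the aluminium keeper bar about its upright pivot, rad: 0 = shut, in the catch across the knives (bar along the rack's -y from the pivot, at its stop); grows as it swings open towards the rack's front (-x), up to 1.6. Stays where left (slight friction). A sprung ball resists from about 0.11 to 0.06 rad (about 5 N at the knob); past that it snaps the bar home (below 0.02) and holds it.
- keeper_hinge (a point): On the keeper bar's vertical pivot axis, at the bar's underside: rack x = +10, y = +62 mm, 46 mm above the bench. Axes turn with the bar: from here the bar runs 132 mm along its own -y; z up. The bar is 14 mm wide, 10 mm thick (46 to 56 mm above the bench).
- keeper_knob (a point): In the red upright round knob of the keeper bar, 18 mm across, on the knob's axis, 12 mm below its top; the knob rises from 56 to 92 mm above the bench, this point is at 80 mm. 115 mm from the pivot axis. Closing turns it anticlockwise seen from above, about the pivot.
- knife1: Marquetry knife lying in the rack, dark wood handle 95 x 16 x 16 mm, blade towards +x; 120 mm long overall. Origin under its middle. Leave it in its slot.
- knife2: Knife with a yellow handle in the rack's middle slot, same size as knife1. Leave it in its slot.
- knife3: Knife with a dark wood handle, same size as knife1, in the third slot. Leave it in its slot.
- glue: White glue bottle with an orange cap, 52 mm across, 110 mm tall, standing on the bench; origin at the centre of its underside. Bystander.
- sander: Cork sanding block, 100 x 60 x 35 mm, on the bench; origin at the centre of its underside. Bystander.
- rosette: Square wooden rosette tile, 90 x 90 x 12 mm, on the bench; origin at the centre of its underside. Bystander.
There are look-alikes about, which are no part of the job. Leave any pink look-alike of the knife1 alone. What is shaped like the rack but turquoise is not meant.

How it is judged:
On the way, in this order (a step that is already met when the one before it is completed fails the run):
1. the keeper bar is fully home in its catch while the lid is still shut (value of joint keeper below 0.04 rad and value of joint lid below 0.1 rad), for 0.2 s.
2. the gripper holds the lid 45 degrees open, the keeper still home (value of joint lid between 0.665 and 0.905 rad and value of joint keeper below 0.04 rad and contact force between lid and the fingers above 0.5 N), for 0.3 s.
At the end, for the whole second after the job is handed in: The fingers hold the lid (over 0.5 N) still at 45 degrees, give or take 7 degrees, with nothing propping it; the keeper bar is fully home (within 0.04 rad); the knives are in their slots (within 20 mm) and the other things where they were (within 30 mm) (all of step 2 and velocity of joint lid between -0.05 and 0.05 rad/s and contact force between lid and glue below 0.1 N and contact force between lid and sander below 0.1 N and contact force between lid and rosette below 0.1 N and contact force between lid and knife1 below 0.1 N and contact force between lid and knife2 below 0.1 N and contact force between lid and knife3 below 0.1 N and distance of each of glue, sander, rosette from where it was at the start of the episode below 0.03 m and distance of each of knife1, knife2, knife3 from where it was at the start of the episode below 0.02 m); the arm keeps its last pose, push and grip.
It fails at once if a bystander is moved more than 30 mm (distance of any of glue, sander, rosette from where it was at the start of the episode above 0.03 m).
It fails at once if a knife is moved out of its place (more than 20 mm) (distance of any of knife1, knife2, knife3 from where it was at the start of the episode above 0.02 m).
It also fails if it takes over 48 s, if anything falls off the work surface, if the arm or the gripper's body presses on something with over 40 N, if the wrist force passes 120 N, or if a joint passes its speed limit or range.

## Robot

A 7-joint arm with a two-finger parallel gripper is mounted at the origin on the work surface. World frame = base frame: x ahead of the robot, y to its left, z up, the work surface at z = 0. Lengths are in m, angles in rad, forces in N, time in s.
With the tool pointing down it reaches from about 0.425 to 0.95 m from the base axis. Payload 4.7 kg.
Tool frame: the origin (TCP) lies midway between the tips of the shut fingers; the grasp point (between the pads) lies 19 mm behind it; z points along the fingers, y is the line along which they close (so a half turn about z gives the same grasp; the last joint's range is limited). The gripper opens to 87 mm and grips with 3 to 60 N. Pads are 19 mm wide; open, the fingers measure 117 mm over their backs; the gripper's body (75 mm by 190 mm) begins 51 mm behind the grasp point.
Start: joints at [1.136, 0.469, -0.049, 1.532, 0.024, 1.141, -0.082], TCP at [0.267, -0.62, 0.184] pointing down, gripper open.
Joint ranges: [-2.59, 2.59], [-0.33, 1.99], [-1.39, 1.29], [0.1, 2.45], [-1.04, 4.18], [0.21, 1.99], [-2.66, 2.66]. Speed limits (rad/s): [2.57, 2.57, 3.14, 3.14, 3.14, 3.14, 3.14].

## Interface

Orientations are given as a 3x3 rotation matrix whose columns are the frame's x, y, z axes.
In Python, from workcell import * gives the robot as it stands. The module is installed in compiled form; this text tells all that it offers.
- The arm moves only by the tool carry_out, never from a script. Its argument "rows" is a list of rows, each an object of numbers: "tx", "ty", "tz": the shift along the world's x, y, z in shares of 600 mm (1.0 is 600 mm); "yaw": the turn about the world's z in normalised numbers (1 is pi rad); "jaw": the finger opening in mm, from 0 to 87. A call has 1 to 8 rows; each row is the pose to reach, as a shift and turn from the pose commanded when the call began; what a row does not reach only later rows make up. A row lasts 1/12 s, in which the tool goes at most 41.7 mm and 7.16 degrees, less where a joint would pass 70% of its speed; a pose out of reach is approached as far as the arm can. Shift and turn numbers lie between -1 and 1, and a call with a number outside is refused. A call with a gripper value outside its range is refused whole. The fingers move at their own pace and stop on an object; the grip force is fixed at half the most. Time passes only in rows, so rows that repeat a pose let the fingers close. It gives the time, the measured TCP pose, the force, the opening and the grip force at its end, in the units of the state.
- get_state(): the state, without advancing time (a new reading comes with each control period).
- camera(name): name is "side" or "top" or "wrist"; returns a dict with "pixels" (420x560x3 uint8, blue, green, red), "vfov" (degrees; the focal length in pixels is half the picture's height over the tangent of half this angle, whatever the lens; pixels are square), "cx", "cy" (the principal point, pixels), "extrinsics" (4x4, takes a point from camera to world coordinates); the wrist camera has in their place "T_tool_cam" (4x4, takes a point from camera to tool coordinates, whose origin is the TCP and whose axes are the flange's). Camera axes: x right, y down, z forward; pixel columns grow to the right and rows downward; lengths in m; the calibration is good to about 2 mm. A picture is of the moment at which its call begins: read the wrist's pose just before it. There is no depth.
- close_job(): hands the job in; it is judged then, once.
Trained networks look in a picture, given as the dict that the camera call returned (one of the last four; its "shot" number tells which), for a name from the list of things; names that differ only in an ending like _2 or _b are one class to them, and where a whole thing is asked for, a point or a joint stands for the part that bears it (a point fixed in the world has none). Each returns a list of dicts, best first, with "p" (0 to 1); they miss things now and then, are a little off and sometimes report something else, mostly with a low value. They report only what shows in the picture. A call takes as long as a camera call. They do not tell look-alikes from the thing itself.
- regions_of(picture, label): "region" (420x560 bool, what is visible of it).
- landmark_of(picture, label): "location" ([x, y, z] in m, in world coordinates, good to about 4 mm: a listed point, or the origin of a listed thing).
The state is a dict: "time": time; "q": joint angles; "qd": joint speeds; "tau": joint torques, N m; "tool_pos": TCP position; "eef_rot": TCP orientation; "ft_force": force on the tool from outside, world axes, zero at the start; "moment": the same for the moment, N m; "finger_gap": opening from 0.0 (shut) to 1.0 (fully open); "gripper_force": force on a finger pad.
Only numpy, scipy, OpenCV 4.12 (cv2) and the standard library are available. Lean on these libraries where they do the work, as an engineer would, in place of code of your own. Each camera call takes 0.05 s, during which the arm holds its last target. There are 200 camera calls.

## Working session

There is one attempt and no reset: what is moved stays moved. The work goes in short steps, Python scripts to look and compute and a tool call to move; the robot and the scene stay as the last step left them, time stands still between calls to the robot, and variables do not carry over. Pictures are saved under pics/ and viewed, at most 10 in all, crops included, and the job is handed in when it is done.

Besides the shell and the picture viewer there is one more tool, called after ">>>" as name([rows], argument=value, ...), one row to a line, values as JSON. carry_out: Moves the arm, as the interface text tells. Its arguments: {"type":"object","properties":{"rows":{"type":"array","items":{"type":"object","properties":{"tx":{"type":"number"},"ty":{"type":"number"},"tz":{"type":"number"},"yaw":{"type":"number"},"jaw":{"type":"number"}}}}},"required":["rows"]}

```bash
mkdir -p pics; cat > h.py <<'E'
from workcell import *
import numpy as np, cv2
def look(name,labels,save=None):
    s=get_state(); c=camera(name)
    if save: cv2.imwrite('pics/'+save,c["pixels"])
    for l in labels:
        for r in landmark_of(c,l)[:3]: print(name,l,round(r["p"],2),np.round(np.array(r["location"])*1000))
    return s,c
E
python3 - <<'E'
from h import *
L=["box","lid_hinge","lid_pull","rack","keeper_hinge","keeper_knob","knife1","knife2","knife3","glue","sander","rosette"]
for n in("top","side"): look(n,L,n+"0.png")
s=get_state();print(s["time"],s["tool_pos"],s["eef_rot"])
a=cv2.imread('pics/top0.png');b=cv2.imread('pics/side0.png')
E
```

```text
top box 0.76 [ 552. -186.    1.]
top box 0.73 [531. 158.   1.]
top lid_hinge 0.74 [ 630. -166.   56.]
top lid_pull 0.96 [ 492. -191.   96.]
top rack 0.81 [811. 216.  -1.]
top rack 0.7 [527. 155.   2.]
top rack 0.42 [537. 154.  23.]
top keeper_hinge 0.71 [543. 215.  46.]
top keeper_hinge 0.57 [817. 279.  43.]
top keeper_knob 0.73 [467. 130.  83.]
top keeper_knob 0.65 [823. 164.  86.]
top knife1 0.77 [354. 163.   3.]
top knife1 0.65 [526. 124.  18.]
top knife1 0.63 [533. 185.  19.]
top knife2 0.77 [354. 163.   3.]
top knife2 0.65 [526. 124.  18.]
top knife2 0.63 [533. 185.  19.]
top knife3 0.77 [354. 163.   3.]
top knife3 0.65 [526. 124.  18.]
top knife3 0.63 [533. 185.  19.]
top glue 0.7 [754.  14.   4.]
top glue 0.18 [ 491. -192.   97.]
top sander 0.61 [475. 485.   1.]
top rosette 0.84 [ 564. -456.    2.]
side box 0.66 [ 553. -179.   -0.]
side lid_hinge 0.8 [ 631. -168.   64.]
side lid_pull 0.79 [ 490. -194.   90.]
side rack 0.97 [532. 154.   1.]
side rack 0.74 [808. 215.  -1.]
side keeper_hinge 0.65 [ 551. -183.   -0.]
side keeper_hinge 0.6 [543. 214.  49.]
side keeper_hinge 0.49 [817. 278.  48.]
side keeper_knob 0.8 [465. 129.  84.]
side keeper_knob 0.61 [822. 166.  78.]
side knife1 0.63 [531. 123.  20.]
side knife1 0.61 [358. 160.  -0.]
side knife1 0.55 [533. 151.  21.]
side knife2 0.63 [531. 123.  20.]
side knife2 0.61 [358. 160.  -0.]
side knife2 0.55 [533. 151.  21.]
side knife3 0.63 [531. 123.  20.]
side knife3 0.61 [358. 160.  -0.]
side knife3 0.55 [533. 151.  21.]
side glue 0.91 [750.  10.  -2.]
side sander 0.9 [479. 488.   1.]
side sander 0.71 [752.  10.   1.]
1.3 [ 0.26651073 -0.62017164  0.18418449] [[ 9.18782758e-01  3.94763520e-01  8.25820266e-05]
 [ 3.94763524e-01 -9.18782758e-01 -4.94358706e-05]
 [ 5.63594639e-05  7.80211974e-05 -9.99999995e-01]]
```

View pics/top0.png

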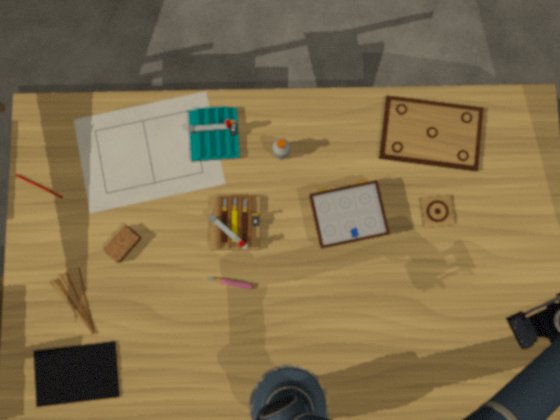

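View pics/side0.png

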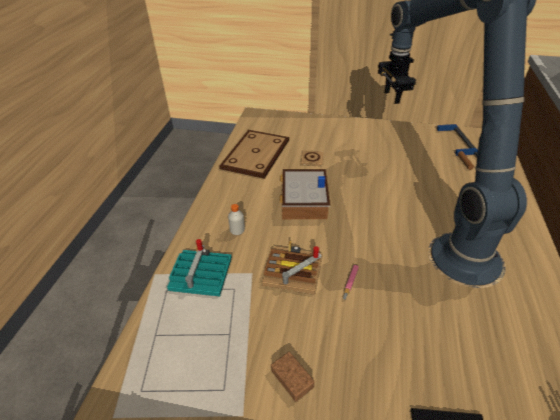

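The top view shows the real rack at about (236,222) with its red knob at (243,244). The turquoise look-alike is at (215,133), and the box is at (350,213) with its blue pull at (354,232). The two views agree on the knob: (466,130,~83), 115 mm from the pivot. I'll head over there and look with the wrist camera on the way.

Careful with the scale: shifts go in shares of 600 mm and turns go in shares of pi rad. That gives: 290 mm / 600 = 0.4833, 200 mm / 600 = 0.3333.

>>> carry_out([
  {"tx":0.3333,"ty":0.4833,"tz":0.1},
  {"tx":0.3333,"ty":0.4833,"tz":0.1},
  {"tx":0.3333,"ty":0.4833,"tz":0.1},
  {"tx":0.3333,"ty":0.4833,"tz":0.1},
  {"tx":0.3333,"ty":0.4833,"tz":0.1},
  {"tx":0.3333,"ty":0.4833,"tz":0.1},
  {"tx":0.3333,"ty":0.4833,"tz":0.1},
  {"tx":0.3333,"ty":0.4833,"tz":0.1},
])

```text
$.rows[0]: bad value
```

Scaled: 150 mm / 600 = 0.25, 30 mm / 600 = 0.05.

>>> carry_out([
  {"tx":0,"ty":0.25,"tz":0.05},
  {"tx":0,"ty":0.25,"tz":0.05},
  {"tx":0,"ty":0.25,"tz":0.05},
  {"tx":0,"ty":0.25,"tz":0.05},
  {"tx":0,"ty":0.25,"tz":0.05},
  {"tx":0,"ty":0.25,"tz":0.05},
  {"tx":0,"ty":0.25,"tz":0.05},
])

```text
$.rows[0]: bad value
```

```bash
python3 - <<'E'
from h import *
s,c=look("wrist",["lid_pull","lid_hinge","box"])
print(s["time"],s["tool_pos"],np.linalg.norm(s["ft_force"]),s["q"])
E
```

```text
1.3 [ 0.26651073 -0.62017164  0.18418449] 0.7004371448126218 [ 1.13611785  0.46857586 -0.04862745  1.53251117  0.02409518  1.14101012
 -0.08230071]
```

Scaled: 300 mm / 600 = 0.5, 25 degrees / 180 = 0.1389.

>>> carry_out([
  {"tx":0,"ty":0.5,"tz":0,"yaw":0.1389},
  {"tx":0,"ty":0.5,"tz":0,"yaw":0.1389},
  {"tx":0,"ty":0.5,"tz":0,"yaw":0.1389},
  {"tx":0,"ty":0.5,"tz":0,"yaw":0.1389},
  {"tx":0,"ty":0.5,"tz":0,"yaw":0.1389},
  {"tx":0,"ty":0.5,"tz":0,"yaw":0.1389},
  {"tx":0,"ty":0.5,"tz":0,"yaw":0.1389},
  {"tx":0,"ty":0.5,"tz":0,"yaw":0.1389},
])

```text
$.rows[0]: bad value
```

```bash
python3 - <<'E'
from h import *
s,c=look("wrist",["keeper_knob","keeper_hinge","rack","knife2"],"w1.png")
print(s["time"],s["tool_pos"],s["eef_rot"][:,1],s["q"])
E
```

```text
1.5 [ 0.26653382 -0.62019258  0.18415147] [ 3.94740449e-01 -9.18792670e-01  8.99910299e-05] [ 1.13610218  0.46863954 -0.04860466  1.53248751  0.02405013  1.14095482
 -0.08230186]
```

View pics/w1.png

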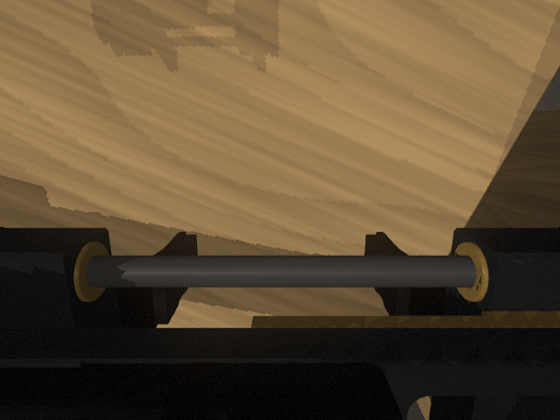

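The arm hasn't moved: the rows were refused, probably because every field has to be given. The picture shows only bare bench above the open fingers. I'll resend with all fields filled in.

Scaled: 290 mm / 600 = 0.4833, 200 mm / 600 = 0.3333.

>>> carry_out([
  {"tx":0.3333,"ty":0.4833,"tz":0.1,"yaw":0,"jaw":87},
  {"tx":0.3333,"ty":0.4833,"tz":0.1,"yaw":0,"jaw":87},
  {"tx":0.3333,"ty":0.4833,"tz":0.1,"yaw":0,"jaw":87},
  {"tx":0.3333,"ty":0.4833,"tz":0.1,"yaw":0,"jaw":87},
  {"tx":0.3333,"ty":0.4833,"tz":0.1,"yaw":0,"jaw":87},
  {"tx":0.3333,"ty":0.4833,"tz":0.1,"yaw":0,"jaw":87},
  {"tx":0.3333,"ty":0.4833,"tz":0.1,"yaw":0,"jaw":87},
  {"tx":0.3333,"ty":0.4833,"tz":0.1,"yaw":0,"jaw":87},
])

```text
time: 2.42
tool_pos: [0.4539, -0.3479, 0.2408]
eef_rot: [[0.919, 0.395, 0.001], [0.395, -0.919, -0.001], [0.0, 0.001, -1.0]]
ft_force: [0.9, -0.8, -0.6]
finger_gap: 0.999
gripper_force: 0.0
```

>>> carry_out([
  {"tx":0,"ty":0.2167,"tz":0.0667,"yaw":0,"jaw":87},
  {"tx":0,"ty":0.2167,"tz":0.0667,"yaw":0,"jaw":87},
  {"tx":0,"ty":0.2167,"tz":0.0667,"yaw":0,"jaw":87},
  {"tx":0,"ty":0.2167,"tz":0.0667,"yaw":0,"jaw":87},
  {"tx":0,"ty":0.2167,"tz":0.0667,"yaw":0,"jaw":87},
  {"tx":0,"ty":0.2167,"tz":0.0667,"yaw":0,"jaw":87},
])

```text
time: 2.92
tool_pos: [0.4531, -0.22, 0.2806]
eef_rot: [[0.918, 0.396, 0.001], [0.396, -0.918, -0.001], [0.0, 0.002, -1.0]]
ft_force: [-0.4, -1.1, 0.2]
finger_gap: 1.0
gripper_force: 0.0
```

```bash
python3 - <<'E'
from h import *
s,c=look("wrist",["lid_pull","lid_hinge","box"])
print(s["time"],s["tool_pos"],s["q"])
E
```

```text
wrist lid_pull 0.39 [526. 122.  24.]
wrist lid_pull 0.2 [ 553. -184.    2.]
wrist lid_hinge 0.68 [ 629. -174.   60.]
wrist box 0.96 [ 552. -186.    2.]
2.9167 [ 0.45310763 -0.21998374  0.28055882] [ 0.59947863  0.12369147 -0.25700566  1.78625313  0.03436044  1.23457268
 -0.83106965]
```

Scaled: 280 mm / 600 = 0.4667, -20 mm / 600 = -0.0333, 25 degrees / 180 = 0.1389.

>>> carry_out([
  {"tx":-0.0333,"ty":0.4667,"tz":0,"yaw":0.1389,"jaw":87},
  {"tx":-0.0333,"ty":0.4667,"tz":0,"yaw":0.1389,"jaw":87},
  {"tx":-0.0333,"ty":0.4667,"tz":0,"yaw":0.1389,"jaw":87},
  {"tx":-0.0333,"ty":0.4667,"tz":0,"yaw":0.1389,"jaw":87},
  {"tx":-0.0333,"ty":0.4667,"tz":0,"yaw":0.1389,"jaw":87},
  {"tx":-0.0333,"ty":0.4667,"tz":0,"yaw":0.1389,"jaw":87},
  {"tx":-0.0333,"ty":0.4667,"tz":0,"yaw":0.1389,"jaw":87},
  {"tx":-0.0333,"ty":0.4667,"tz":0,"yaw":0.1389,"jaw":87},
])

```text
time: 3.78
tool_pos: [0.4324, 0.0665, 0.2803]
eef_rot: [[0.659, 0.752, 0.0], [0.752, -0.659, 0.003], [0.002, -0.002, -1.0]]
ft_force: [-0.1, -0.0, -0.1]
finger_gap: 0.999
gripper_force: 0.0
```

```bash
python3 - <<'E'
from h import *
s,c=look("wrist",["keeper_knob","keeper_hinge","rack","knife2"],"w2.png")
print(s["time"],s["tool_pos"],s["eef_rot"][:,1],s["q"])
E
```

```text
wrist keeper_knob 0.85 [468. 129.  80.]
wrist keeper_hinge 0.68 [467. 128.  84.]
wrist keeper_hinge 0.59 [545. 219.  43.]
wrist rack 0.88 [528. 154.  -3.]
wrist rack 0.23 [750.  10.  -3.]
wrist knife2 0.94 [528. 120.  23.]
wrist knife2 0.79 [533. 186.  19.]
wrist knife2 0.74 [354. 167.  -1.]
3.7833 [0.43237935 0.06652994 0.28029505] [ 0.75231894 -0.65879694 -0.00167562] [ 0.31195946  0.02128223 -0.56008348  1.89837902  0.00917867  1.22427104
 -0.97035196]
```

View pics/w2.png

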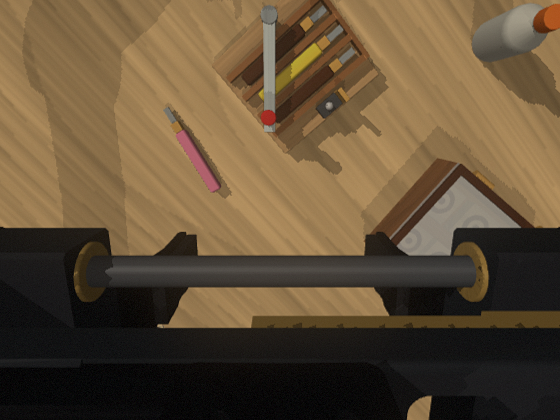

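The wrist picture shows the knob at (268,117), the bar's pivot at (268,15), the catch at (330,103) and the box corner lower right. I'll triangulate the knob and pull from colour blobs in several views, and get the rack's yaw from the yellow knife.

```bash
cat >> h.py <<'E'
def ray(c,s,uv):
    f=210/np.tan(np.radians(c["vfov"])/2)
    d=np.array([(uv[0]-c["cx"])/f,(uv[1]-c["cy"])/f,1])
    if "T_tool_cam" in c:
        T=np.eye(4);T[:3,:3]=s["eef_rot"];T[:3,3]=s["tool_pos"];T=T@c["T_tool_cam"]
    else: T=c["extrinsics"]
    d=T[:3,:3]@d; return T[:3,3],d/np.linalg.norm(d)
def tri(rays):
    A=sum(np.eye(3)-np.outer(d,d) for o,d in rays); b=sum((np.eye(3)-np.outer(d,d))@o for o,d in rays)
    p=np.linalg.solve(A,b); return np.round(p*1000,1),[round(1000*np.linalg.norm(np.cross(p-o,d)),1) for o,d in rays]
def blob(c,lo,hi,near,r=18):
    m=cv2.inRange(cv2.cvtColor(c["pixels"],cv2.COLOR_BGR2HSV),lo,hi)
    k=np.zeros_like(m);cv2.circle(k,near,r,255,-1);ys,xs=np.nonzero(m&k)
    return (xs.mean(),ys.mean()),len(xs),np.c_[xs,ys]
def onz(o,d,z): return (o+d*(z-o[2])/d[2])*1000
E
python3 - <<'E'
from h import *
s=get_state()
C={n:camera(n) for n in("top","side","wrist")}
red=((0,170,90),(6,255,255));red2=((173,170,90),(180,255,255))
R=[];
for n,p in(("top",(243,244)),("side",(316,252)),("wrist",(268,117))):
    uv,k,_=blob(C[n],*red,p,12);print(n,uv,k);R.append(ray(C[n],s,uv))
print("knob",tri(R),tri(R[1:]))
R=[]
for n,p in(("top",(354,232)),("side",(322,182))):
    uv,k,_=blob(C[n],(100,150,60),(125,255,255),p,12);print(n,uv,k);R.append(ray(C[n],s,uv))
print("pull",tri(R))
# yellow knife line
uv,k,P=blob(C["wrist"],(22,160,100),(32,255,255),(300,65),60)
v=cv2.fitLine(P.astype(np.float32),cv2.DIST_HUBER,0,.01,.01).ravel();print(k,v)
a=onz(*ray(C["wrist"],s,v[2:]-40*v[:2]),.03);b=onz(*ray(C["wrist"],s,v[2:]+40*v[:2]),.03)
d=a-b;d=d*np.sign(d[0]);print(a,b,"rack yaw",np.degrees(np.arctan2(d[1],d[0])))
for n in C:
  for r in landmark_of(C[n],"keeper_hinge")[:3]:print(n,r["p"],np.round(r["location"],3))
print("pivot wrist px", onz(*ray(C["wrist"],s,(268,15)),.056))
E
```

```text
top (np.float64(nan), np.float64(nan)) 0
side (np.float64(315.48148148148147), np.float64(251.25925925925927)) 54
wrist (np.float64(262.91911764705884), np.float64(113.23529411764706)) 136
knob (array([nan, nan, nan]), [np.float64(nan), np.float64(nan), np.float64(nan)]) (array([466.5, 128.3,  77.7]), [np.float64(0.9), np.float64(0.9)])
top (np.float64(354.1034482758621), np.float64(232.0344827586207)) 29
side (np.float64(321.32142857142856), np.float64(181.28571428571428)) 56
pull (array([ 488.8, -192. ,   94.1]), [np.float64(1.2), np.float64(1.2)])
790 [  0.7299441   -0.68350685 289.12573     61.92834   ]
[483.38914203 155.100646    30.        ] [580.7551654  153.86754429  30.        ] rack yaw -0.7255893244962737
top 0.69 [0.817 0.278 0.044]
top 0.63 [0.542 0.216 0.044]
side 0.64 [ 0.477  0.491 -0.002]
side 0.58 [0.542 0.211 0.048]
side 0.5 [0.816 0.279 0.051]
pivot wrist px [545.12243176 205.69517319  56.        ]h.py:22: RuntimeWarning: Mean of empty slice.
  return (xs.mean(),ys.mean()),len(xs),np.c_[xs,ys]
  ret = ret.dtype.type(ret / rcount)
```

Scaled: -140 mm / 600 = -0.2333, -120 mm / 600 = -0.2.

>>> carry_out([
  {"tx":0.0283,"ty":0.0517,"tz":0,"yaw":0,"jaw":50},
  {"tx":0.0583,"ty":0.1033,"tz":0,"yaw":0,"jaw":50},
  {"tx":0.0583,"ty":0.1033,"tz":-0.0667,"yaw":0,"jaw":50},
  {"tx":0.0583,"ty":0.1033,"tz":-0.1333,"yaw":0,"jaw":50},
  {"tx":0.0583,"ty":0.1033,"tz":-0.2,"yaw":0,"jaw":50},
  {"tx":0.0583,"ty":0.1033,"tz":-0.2333,"yaw":0,"jaw":50},
  {"tx":0.0583,"ty":0.1033,"tz":-0.2333,"yaw":0,"jaw":50},
])

```text
time: 4.92
tool_pos: [0.4644, 0.1208, 0.1356]
eef_rot: [[0.666, 0.746, -0.01], [0.746, -0.666, -0.002], [-0.008, -0.006, -1.0]]
ft_force: [-0.6, -0.6, -0.9]
finger_gap: 0.605
gripper_force: 0.0
```

```bash
python3 - <<'E'
from h import *
s,c=look("wrist",["keeper_knob","keeper_hinge"],"w3.png")
print(s["time"],s["tool_pos"],s["finger_gap"])
E
```

```text
wrist keeper_knob 0.94 [468. 129.  79.]
wrist keeper_hinge 0.66 [546. 218.  40.]
4.9167 [0.46437975 0.12076783 0.13564559] 0.6050617933450433
```

View pics/w3.png

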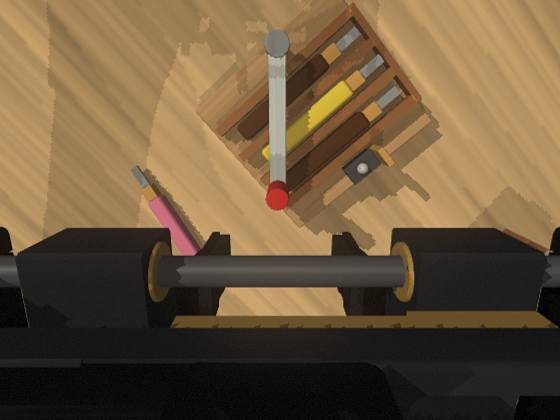

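The knob at (277,196) lies centred between the jaws, on the bar running straight up to the pivot at (277,42). Next I descend.

Scaled: -70 mm / 600 = -0.1167, -50 mm / 600 = -0.0833.

>>> carry_out([
  {"tx":0.005,"ty":0.0133,"tz":0,"yaw":0,"jaw":50},
  {"tx":0.005,"ty":0.0133,"tz":-0.0417,"yaw":0,"jaw":50},
  {"tx":0.005,"ty":0.0133,"tz":-0.0833,"yaw":0,"jaw":50},
  {"tx":0.005,"ty":0.0133,"tz":-0.1167,"yaw":0,"jaw":50},
  {"tx":0.005,"ty":0.0133,"tz":-0.1167,"yaw":0,"jaw":50},
  {"tx":0.005,"ty":0.0133,"tz":-0.1167,"yaw":0,"jaw":50},
])

```text
time: 5.57
tool_pos: [0.4719, 0.1311, 0.0711]
eef_rot: [[0.666, 0.746, 0.001], [0.746, -0.666, 0.001], [0.001, 0.0, -1.0]]
ft_force: [0.2, 0.4, 0.1]
finger_gap: 0.575
gripper_force: 0.0
```

Scaled: -6 mm / 600 = -0.01, -4 mm / 600 = -0.0067.

>>> carry_out([
  {"tx":-0.0067,"ty":-0.0033,"tz":-0.01,"yaw":0,"jaw":50},
  {"tx":-0.0067,"ty":-0.0033,"tz":-0.01,"yaw":0,"jaw":50},
  {"tx":-0.0067,"ty":-0.0033,"tz":-0.01,"yaw":0,"jaw":10},
  {"tx":-0.0067,"ty":-0.0033,"tz":-0.01,"yaw":0,"jaw":10},
  {"tx":-0.0067,"ty":-0.0033,"tz":-0.01,"yaw":0,"jaw":10},
  {"tx":-0.0067,"ty":-0.0033,"tz":-0.01,"yaw":0,"jaw":10},
  {"tx":-0.0067,"ty":-0.0033,"tz":-0.01,"yaw":0,"jaw":10},
  {"tx":-0.0067,"ty":-0.0033,"tz":-0.01,"yaw":0,"jaw":10},
])

```text
time: 6.23
tool_pos: [0.4672, 0.1284, 0.0642]
eef_rot: [[0.666, 0.746, 0.0], [0.746, -0.666, 0.0], [0.0, 0.0, -1.0]]
ft_force: [0.9, -0.8, -0.1]
finger_gap: 0.205
gripper_force: 0.0
```

Scaled: 36 mm / 600 = 0.06, -21.7 mm / 600 = -0.0362, 3.5 degrees / 180 = 0.0194.

>>> carry_out([
  {"tx":0,"ty":0,"tz":0,"yaw":0,"jaw":10},
  {"tx":0,"ty":0,"tz":0,"yaw":0,"jaw":10},
  {"tx":0.0088,"ty":-0.0075,"tz":0,"yaw":0.0194,"jaw":10},
  {"tx":0.0183,"ty":-0.0145,"tz":0,"yaw":0.0389,"jaw":10},
  {"tx":0.0283,"ty":-0.0208,"tz":0,"yaw":0.0583,"jaw":10},
  {"tx":0.0383,"ty":-0.0267,"tz":0,"yaw":0.0778,"jaw":10},
  {"tx":0.049,"ty":-0.0317,"tz":0,"yaw":0.0972,"jaw":10},
  {"tx":0.06,"ty":-0.0362,"tz":0,"yaw":0.1167,"jaw":10},
])

```text
time: 6.9
tool_pos: [0.5033, 0.1063, 0.0641]
eef_rot: [[0.352, 0.936, -0.0], [0.936, -0.352, -0.0], [-0.0, -0.0, -1.0]]
ft_force: [0.3, -0.1, 0.5]
finger_gap: 0.117
gripper_force: 0.0
```

The gap is 10 mm, so the knob isn't between the pads. I'll look before moving further.

```bash
python3 - <<'E'
from h import *
for n in("side","top"): s,c=look(n,["keeper_knob","keeper_hinge"],n+"4.png")
s,c=look("wrist",["keeper_knob","keeper_hinge"],"w4.png")
a=cv2.imread('pics/w4.png');b=cv2.imread('pics/side4.png')[200:310,240:400]
b=cv2.resize(b,(560,385),interpolation=cv2.INTER_CUBIC)
o=np.vstack([cv2.resize(a,(373,280)),cv2.resize(b,(373,256))]);cv2.imwrite('pics/c4.png',o)
E
```

```text
side keeper_knob 0.68 [464. 128.  83.]
side keeper_knob 0.57 [824. 168.  80.]
side keeper_hinge 0.62 [818. 283.  49.]
side keeper_hinge 0.5 [540. 213.  46.]
top keeper_knob 0.82 [822. 163.  83.]
top keeper_hinge 0.53 [818. 280.  41.]
wrist keeper_knob 0.66 [467. 131.  81.]
wrist keeper_hinge 0.58 [544. 214.  43.]
```

View pics/c4.png

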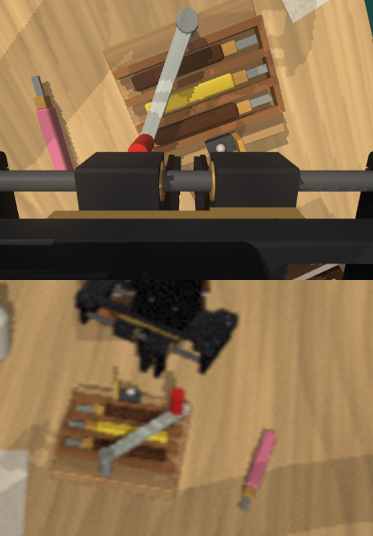

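The knob at (467,129) was never touched, and in the side view the fingers stand well off it. I'll check where the calibration projects the reported TCP.

```bash
python3 - <<'E'
from h import *
s=get_state();c=camera("side");w=camera("wrist")
def proj(c,T,p):
    q=np.linalg.inv(T)@np.r_[p,1];f=210/np.tan(np.radians(c["vfov"])/2)
    return np.round([c["cx"]+f*q[0]/q[2],c["cy"]+f*q[1]/q[2]])
t=s["tool_pos"];print(t)
print("side tcp",proj(c,c["extrinsics"],t),"grasp",proj(c,c["extrinsics"],t+[0,0,.019]),"knob",proj(c,c["extrinsics"],[.467,.129,.08]))
T=np.eye(4);T[:3,:3]=s["eef_rot"];T[:3,3]=t
print("wrist tcp",proj(w,T@w["T_tool_cam"],t),"knob",proj(w,T@w["T_tool_cam"],[.467,.129,.08]))
print(np.round(w["T_tool_cam"],3),np.round(c["extrinsics"],3))
r=regions_of(c,"keeper_knob");
a=c["pixels"][200:310,240:400];print(s["ft_force"])
E
```

```text
[0.50273363 0.10688495 0.06419249]
side tcp [304. 247.] grasp [304. 243.] knob [315. 251.]
wrist tcp [281. 230.] knob [211. 225.]
[[ 0.    -0.97  -0.245  0.068]
 [ 1.     0.    -0.    -0.   ]
 [ 0.    -0.245  0.97  -0.201]
 [ 0.     0.     0.     1.   ]] [[-0.983 -0.121  0.141  0.4  ]
 [-0.186  0.658 -0.73   0.943]
 [-0.004 -0.744 -0.669  0.977]
 [ 0.     0.     0.     1.   ]]
[-0.0901379   0.12153153 -0.25246058]
```

```bash
python3 - <<'E'
import cv2,numpy as np
a=cv2.imread('pics/side4.png')[195:275,255:355];a=cv2.resize(a,None,fx=7,fy=7,interpolation=cv2.INTER_CUBIC)
a=np.clip(a.astype(float)*1.8,0,255).astype(np.uint8)
cv2.drawMarker(a,(49*7,52*7),(0,255,0),0,14,2);cv2.drawMarker(a,(60*7,56*7),(255,0,255),0,14,2)
cv2.imwrite('pics/c5.png',a)
E
```

```text
(no output)
```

View pics/c5.png

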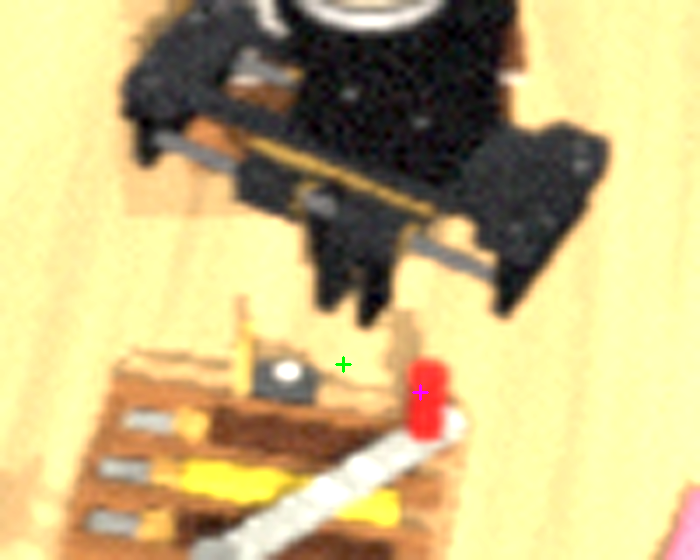

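```bash
python3 - <<'E'
from h import *
w=camera("wrist");T=np.linalg.inv(w["T_tool_cam"]);f=210/np.tan(np.radians(w["vfov"])/2);print(w["vfov"],f,w["cx"],w["cy"])
def pr(p):
    q=T@np.r_[np.array(p)/1000,1];return (w["cx"]+f*q[0]/q[2],w["cy"]+f*q[1]/q[2])
a=w["pixels"][200:340,180:380];a=cv2.resize(a,None,fx=4,fy=4,interpolation=cv2.INTER_CUBIC)
a=np.clip(a.astype(float)*3,0,255).astype(np.uint8)
for dz,col in((0,(0,255,0)),(-19,(255,255,0)),(-37,(0,0,255)),(-70,(255,0,255))):
  for x in(-9.5,9.5):
    for y in(-5,5):
      u,v=pr((x,y,dz));cv2.drawMarker(a,(int((u-180)*4),int((v-200)*4)),col,0,10,2)
cv2.imwrite('pics/c6.png',a)
E
```

```text
64.45273379102068 333.134257210048 280.66091679450255 204.12915806718192
```

View pics/c6.png

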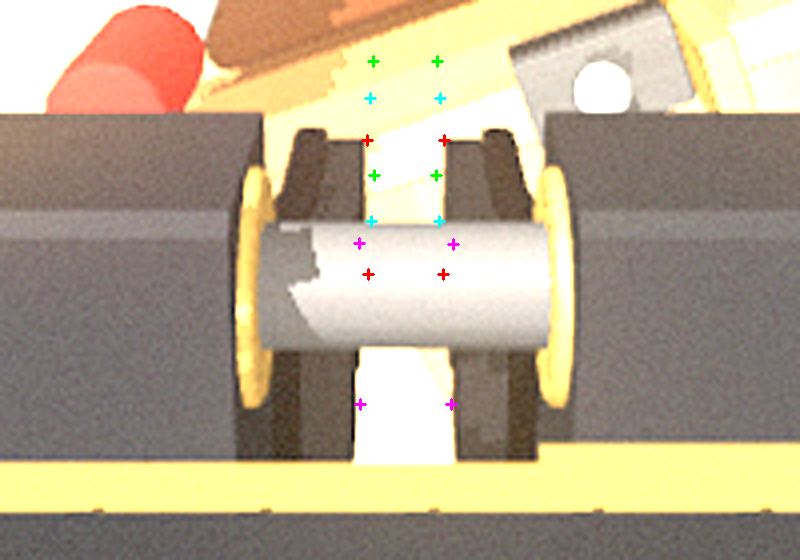

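Both views agree: the fingertips sit 37 mm short of the reported TCP (the red markers land exactly on the tips). They were at z≈101, so they passed above the 92 mm knob. From here I take true tip z as reported z + 37 mm. I'll go back to the knob, open and descend.

Scaled: -36 mm / 600 = -0.06, -35 mm / 600 = -0.0583, -21 degrees / 180 = -0.1167.

>>> carry_out([
  {"tx":-0.0217,"ty":0.01,"tz":0.0067,"yaw":-0.0389,"jaw":50},
  {"tx":-0.0417,"ty":0.0217,"tz":0.0067,"yaw":-0.0778,"jaw":50},
  {"tx":-0.06,"ty":0.0367,"tz":0.0067,"yaw":-0.1167,"jaw":50},
  {"tx":-0.06,"ty":0.0367,"tz":0.0067,"yaw":-0.1167,"jaw":50},
  {"tx":-0.06,"ty":0.0367,"tz":0.0067,"yaw":-0.1167,"jaw":50},
  {"tx":-0.06,"ty":0.0367,"tz":-0.0167,"yaw":-0.1167,"jaw":50},
  {"tx":-0.06,"ty":0.0367,"tz":-0.0367,"yaw":-0.1167,"jaw":50},
  {"tx":-0.06,"ty":0.0367,"tz":-0.0583,"yaw":-0.1167,"jaw":50},
])

```text
time: 8.22
tool_pos: [0.4685, 0.128, 0.0289]
eef_rot: [[0.665, 0.747, 0.002], [0.747, -0.665, 0.0], [0.001, 0.001, -1.0]]
ft_force: [-0.4, -0.7, -0.5]
finger_gap: 0.557
gripper_force: 0.0
```

>>> carry_out([
  {"tx":0,"ty":0,"tz":0,"yaw":0,"jaw":8},
  {"tx":0,"ty":0,"tz":0,"yaw":0,"jaw":8},
  {"tx":0,"ty":0,"tz":0,"yaw":0,"jaw":8},
  {"tx":0,"ty":0,"tz":0,"yaw":0,"jaw":8},
  {"tx":0,"ty":0,"tz":0,"yaw":0,"jaw":8},
  {"tx":0,"ty":0,"tz":0,"yaw":0,"jaw":8},
  {"tx":0,"ty":0,"tz":0,"yaw":0,"jaw":8},
])

```text
time: 8.8
tool_pos: [0.4675, 0.1287, 0.0297]
eef_rot: [[0.666, 0.746, 0.001], [0.746, -0.666, 0.0], [0.001, 0.001, -1.0]]
ft_force: [0.3, -0.6, 2.0]
finger_gap: 0.196
gripper_force: 30.0
```

Gripped: 30 N at about 17 mm. Now I swing along the arc.

Scaled: 49 mm / 600 = 0.0817, 42.5 mm / 600 = 0.0708, 28 degrees / 180 = 0.1556.

>>> carry_out([
  {"tx":0.0088,"ty":-0.0075,"tz":0,"yaw":0.0194,"jaw":8},
  {"tx":0.0183,"ty":-0.0145,"tz":0,"yaw":0.0389,"jaw":8},
  {"tx":0.0283,"ty":-0.0208,"tz":0,"yaw":0.0583,"jaw":8},
  {"tx":0.0383,"ty":-0.0267,"tz":0,"yaw":0.0778,"jaw":8},
  {"tx":0.049,"ty":-0.0317,"tz":0,"yaw":0.0972,"jaw":8},
  {"tx":0.06,"ty":-0.0362,"tz":0,"yaw":0.1167,"jaw":8},
  {"tx":0.0708,"ty":-0.04,"tz":0,"yaw":0.1361,"jaw":8},
  {"tx":0.0817,"ty":-0.0433,"tz":0,"yaw":0.1556,"jaw":8},
])

```text
time: 9.47
tool_pos: [0.517, 0.103, 0.0297]
eef_rot: [[0.235, 0.972, 0.002], [0.972, -0.235, 0.001], [0.001, 0.001, -1.0]]
ft_force: [0.6, 0.9, 0.4]
finger_gap: 0.199
gripper_force: 30.0
```

Scaled: 24 mm / 600 = 0.04, -3.2 mm / 600 = -0.0053, 12 degrees / 180 = 0.0667.

>>> carry_out([
  {"tx":0.0117,"ty":-0.0023,"tz":0,"yaw":0.0194,"jaw":8},
  {"tx":0.0233,"ty":-0.004,"tz":0,"yaw":0.0389,"jaw":8},
  {"tx":0.03,"ty":-0.005,"tz":0,"yaw":0.0528,"jaw":8},
  {"tx":0.0367,"ty":-0.0053,"tz":0,"yaw":0.0639,"jaw":8},
  {"tx":0.04,"ty":-0.0053,"tz":0,"yaw":0.0667,"jaw":8},
  {"tx":0.04,"ty":-0.0053,"tz":0,"yaw":0.0667,"jaw":8},
])

```text
time: 9.97
tool_pos: [0.5412, 0.0999, 0.0296]
eef_rot: [[0.031, 1.0, 0.002], [1.0, -0.031, 0.001], [0.001, 0.002, -1.0]]
ft_force: [0.4, 0.8, 2.9]
finger_gap: 0.196
gripper_force: 30.0
```

Scaled: 3.5 mm / 600 = 0.0058, 2 mm / 600 = 0.0033, 2 degrees / 180 = 0.0111.

>>> carry_out([
  {"tx":0.0033,"ty":0,"tz":0,"yaw":0.0056,"jaw":8},
  {"tx":0.0033,"ty":0,"tz":0,"yaw":0.0056,"jaw":8},
  {"tx":0.0058,"ty":0,"tz":0,"yaw":0.0111,"jaw":8},
  {"tx":0.0058,"ty":0,"tz":0,"yaw":0.0111,"jaw":8},
])

```text
time: 10.3
tool_pos: [0.5418, 0.0998, 0.0295]
eef_rot: [[-0.005, 1.0, -0.003], [1.0, 0.005, -0.001], [-0.001, -0.003, -1.0]]
ft_force: [-5.4, 0.3, 8.6]
finger_gap: 0.196
gripper_force: 30.0
```

Scaled: 4 mm / 600 = 0.0067, 2 mm / 600 = 0.0033.

>>> carry_out([
  {"tx":0.0033,"ty":0,"tz":0,"yaw":0,"jaw":8},
  {"tx":0.0067,"ty":0,"tz":0,"yaw":0,"jaw":8},
  {"tx":0.0067,"ty":0,"tz":0,"yaw":0,"jaw":8},
])

```text
time: 10.55
tool_pos: [0.5417, 0.0997, 0.0292]
eef_rot: [[-0.005, 1.0, -0.011], [1.0, 0.005, -0.003], [-0.003, -0.011, -1.0]]
ft_force: [-12.9, -0.0, 16.1]
finger_gap: 0.199
gripper_force: 30.0
```

```bash
python3 - <<'E'
from h import *
s,c=look("wrist",["keeper_knob","keeper_hinge"],"w7.png")
print(s["tool_pos"],s["ft_force"])
look("side",["keeper_knob","keeper_hinge"],"s7.png")
E
```

```text
wrist keeper_knob 0.97 [542.  99.  83.]
wrist keeper_hinge 0.74 [547. 219.  43.]
[0.54171936 0.09972599 0.02923614] [-1.29003300e+01 -2.67424036e-04  1.61052671e+01]
side keeper_knob 0.82 [822. 165.  78.]
side keeper_knob 0.69 [537. 102.  81.]
side keeper_hinge 0.82 [816. 278.  47.]
side keeper_hinge 0.81 [546. 214.  47.]
```

The bar is against a hard stop: 13 N with no movement at x=541.7, which matches the rack yaw of -0.7°. I relax the push, release and rise.

Scaled: 115 mm / 600 = 0.1917, 75 mm / 600 = 0.125.

>>> carry_out([
  {"tx":-0.01,"ty":0,"tz":0,"yaw":0,"jaw":8},
  {"tx":-0.01,"ty":0,"tz":0,"yaw":0,"jaw":40},
  {"tx":-0.01,"ty":0,"tz":0,"yaw":0,"jaw":40},
  {"tx":-0.01,"ty":0,"tz":0,"yaw":0,"jaw":40},
  {"tx":-0.01,"ty":0,"tz":0,"yaw":0,"jaw":40},
  {"tx":-0.01,"ty":0,"tz":0.0583,"yaw":0,"jaw":40},
  {"tx":-0.01,"ty":0,"tz":0.125,"yaw":0,"jaw":40},
  {"tx":-0.01,"ty":0,"tz":0.1917,"yaw":0,"jaw":40},
])

```text
time: 11.52
tool_pos: [0.5406, 0.0992, 0.1445]
eef_rot: [[-0.005, 1.0, -0.003], [1.0, 0.005, 0.0], [0.0, -0.003, -1.0]]
ft_force: [1.2, -0.3, -0.2]
finger_gap: 0.459
gripper_force: 0.0
```

```bash
python3 - <<'E'
from h import *
s,c=look("wrist",["keeper_knob","keeper_hinge"],"w8.png")
print(s["tool_pos"],s["ft_force"],s["q"])
look("side",["keeper_knob","lid_pull"],"s8.png")
look("top",["keeper_knob","lid_pull"])
E
```

```text
wrist keeper_knob 0.67 [543. 100.  84.]
wrist keeper_hinge 0.76 [545. 218.  44.]
[0.54059957 0.09922179 0.14447786] [ 1.1911101  -0.29342415 -0.24521281] [ 0.35039953  0.41351282 -0.78128079  1.84295827  0.33559498  1.02537261
 -0.5619664 ]
side keeper_knob 0.64 [824. 166.  79.]
side keeper_knob 0.53 [540. 100.  83.]
side keeper_knob 0.32 [533. 152.  23.]
side lid_pull 0.95 [ 492. -196.   97.]
side lid_pull 0.27 [750.   9.   1.]
top keeper_knob 0.68 [823. 164.  85.]
top lid_pull 0.74 [ 491. -192.   95.]
```

View pics/w8.png

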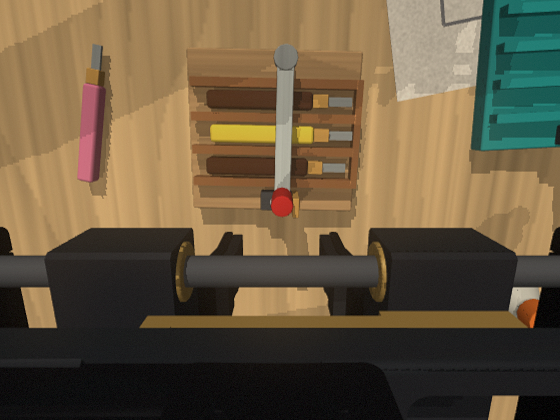

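The bar lies across the knives, perpendicular to them, with the knob over the catch block at (281,203), and it stayed there after release. Next is the box: hover near the pull, tool y turned to lid y.

Scaled: -285 mm / 600 = -0.475, -144 mm / 600 = -0.24, -56 degrees / 180 = -0.3111.

>>> carry_out([
  {"tx":-0.0167,"ty":-0.06,"tz":0.0167,"yaw":-0.0389,"jaw":40},
  {"tx":-0.0333,"ty":-0.12,"tz":0.0333,"yaw":-0.0778,"jaw":40},
  {"tx":-0.05,"ty":-0.18,"tz":0.05,"yaw":-0.1167,"jaw":40},
  {"tx":-0.0667,"ty":-0.24,"tz":0.0667,"yaw":-0.1556,"jaw":40},
  {"tx":-0.0833,"ty":-0.3,"tz":0.0667,"yaw":-0.1944,"jaw":40},
  {"tx":-0.1,"ty":-0.36,"tz":0.0667,"yaw":-0.2333,"jaw":40},
  {"tx":-0.1167,"ty":-0.42,"tz":0.0667,"yaw":-0.2722,"jaw":40},
  {"tx":-0.1333,"ty":-0.475,"tz":0.0667,"yaw":-0.3111,"jaw":40},
])

```text
time: 12.63
tool_pos: [0.4602, -0.1877, 0.1834]
eef_rot: [[0.83, 0.557, -0.001], [0.557, -0.83, 0.0], [-0.001, -0.001, -1.0]]
ft_force: [0.5, -0.1, -0.3]
finger_gap: 0.457
gripper_force: 0.0
```

Scaled: -7 mm / 600 = -0.0117, -5 mm / 600 = -0.0083, -25 degrees / 180 = -0.1389.

>>> carry_out([
  {"tx":0,"ty":-0.0083,"tz":0,"yaw":-0.0389,"jaw":40},
  {"tx":0,"ty":-0.0117,"tz":0,"yaw":-0.0778,"jaw":40},
  {"tx":0,"ty":-0.0117,"tz":0,"yaw":-0.1167,"jaw":40},
  {"tx":0,"ty":-0.0117,"tz":0,"yaw":-0.1389,"jaw":40},
  {"tx":0,"ty":-0.0117,"tz":0,"yaw":-0.1389,"jaw":40},
])

```text
time: 13.05
tool_pos: [0.461, -0.1924, 0.1832]
eef_rot: [[0.987, 0.16, -0.002], [0.16, -0.987, 0.001], [-0.002, -0.001, -1.0]]
ft_force: [-0.1, 0.5, -0.3]
finger_gap: 0.462
gripper_force: 0.0
```

```bash
python3 - <<'E'
from h import *
s,c=look("wrist",["lid_pull","lid_hinge","box"],"w9.png")
print(s["time"],s["tool_pos"],s["eef_rot"][:,1],s["q"])
m=cv2.inRange(cv2.cvtColor(c["pixels"],cv2.COLOR_BGR2HSV),(100,150,60),(125,255,255));m[235:]=0
ys,xs=np.nonzero(m);print(len(xs),xs.mean(),ys.mean(),xs.min(),xs.max(),ys.min(),ys.max())
rw=ray(c,s,(xs.mean(),ys.mean()))
d=camera("side");uv,k,_=blob(d,(100,150,60),(125,255,255),(322,182),14);print(k,tri([rw,ray(d,s,uv)]))
r=regions_of(c,"box")[0]["region"].astype(np.uint8)
cn=max(cv2.findContours(r,0,2)[0],key=cv2.contourArea).reshape(-1,2)
P=np.array([onz(*ray(c,s,p),.06)[:2] for p in cn],np.float32);print("rect",cv2.minAreaRect(P))
E
```

```text
wrist lid_pull 0.96 [ 489. -193.   94.]
wrist box 0.94 [ 552. -184.    1.]
13.05 [ 0.46100758 -0.19244221  0.18315503] [ 0.15970253 -0.98716469 -0.00099357] [ 0.70432261  0.21741536 -0.45470309  1.92027774  0.11045594  1.03002131
 -1.20867056]
433 288.3094688221709 164.98614318706697 280 297 152 178
57 (array([ 488.6, -193.5,   92.5]), [np.float64(1.1), np.float64(1.1)])
rect ((547.1777954101562, -182.49383544921875), (167.78262329101562, 211.9190216064453), 10.77275276184082)
```

View pics/w9.png

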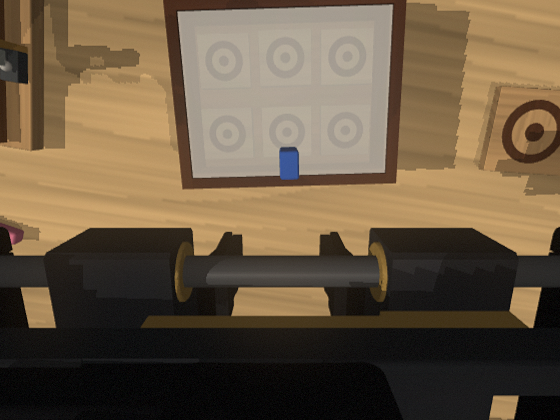

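The blue pull at (289,163) is centred between the jaws, the lid is shut, and the box is about 1° off the tool. Pull measured at (489,-193,~94). I approach with tips at z≈79, which is reported z≈42.

Scaled: -105 mm / 600 = -0.175, 28.5 mm / 600 = 0.0475, 1 degrees / 180 = 0.0056.

>>> carry_out([
  {"tx":0.025,"ty":-0.0017,"tz":0,"yaw":0.0056,"jaw":40},
  {"tx":0.0475,"ty":-0.0017,"tz":0,"yaw":0.0056,"jaw":40},
  {"tx":0.0475,"ty":-0.0017,"tz":-0.0417,"yaw":0.0056,"jaw":40},
  {"tx":0.0475,"ty":-0.0017,"tz":-0.0917,"yaw":0.0056,"jaw":40},
  {"tx":0.0475,"ty":-0.0017,"tz":-0.1417,"yaw":0.0056,"jaw":40},
  {"tx":0.0475,"ty":-0.0017,"tz":-0.175,"yaw":0.0056,"jaw":40},
  {"tx":0.0475,"ty":-0.0017,"tz":-0.175,"yaw":0.0056,"jaw":40},
])

```text
time: 13.93
tool_pos: [0.4865, -0.1926, 0.0751]
eef_rot: [[0.984, 0.179, -0.008], [0.179, -0.984, 0.003], [-0.007, -0.005, -1.0]]
ft_force: [-1.2, 0.3, 0.4]
finger_gap: 0.459
gripper_force: 0.0
```

Scaled: -36 mm / 600 = -0.06, -24 mm / 600 = -0.04.

>>> carry_out([
  {"tx":0,"ty":0,"tz":-0.02,"yaw":0,"jaw":40},
  {"tx":0,"ty":0,"tz":-0.04,"yaw":0,"jaw":40},
  {"tx":0,"ty":0,"tz":-0.06,"yaw":0,"jaw":40},
  {"tx":0,"ty":0,"tz":-0.06,"yaw":0,"jaw":40},
])

```text
time: 14.27
tool_pos: [0.4888, -0.1933, 0.0414]
eef_rot: [[0.984, 0.178, -0.003], [0.178, -0.984, 0.001], [-0.003, -0.001, -1.0]]
ft_force: [-0.2, 0.2, 0.0]
finger_gap: 0.458
gripper_force: 0.0
```

>>> carry_out([
  {"tx":0,"ty":0,"tz":0,"yaw":0,"jaw":8},
  {"tx":0,"ty":0,"tz":0,"yaw":0,"jaw":8},
  {"tx":0,"ty":0,"tz":0,"yaw":0,"jaw":8},
  {"tx":0,"ty":0,"tz":0,"yaw":0,"jaw":8},
  {"tx":0,"ty":0,"tz":0,"yaw":0,"jaw":8},
  {"tx":0,"ty":0,"tz":0,"yaw":0,"jaw":8},
])

```text
time: 14.77
tool_pos: [0.4907, -0.1946, 0.0437]
eef_rot: [[0.984, 0.178, 0.002], [0.178, -0.984, -0.002], [0.001, 0.002, -1.0]]
ft_force: [0.7, -2.0, 0.6]
finger_gap: 0.183
gripper_force: 30.0
```

Gripped at 16 mm. I lift along the hinge arc.

>>> carry_out([
  {"tx":0.0027,"ty":0.0005,"tz":0.01,"yaw":0,"jaw":8},
  {"tx":0.0063,"ty":0.0012,"tz":0.02,"yaw":0,"jaw":8},
  {"tx":0.01,"ty":0.0018,"tz":0.03,"yaw":0,"jaw":8},
  {"tx":0.0145,"ty":0.0027,"tz":0.0395,"yaw":0,"jaw":8},
  {"tx":0.0242,"ty":0.0043,"tz":0.0583,"yaw":0,"jaw":8},
  {"tx":0.0353,"ty":0.0063,"tz":0.076,"yaw":0,"jaw":8},
  {"tx":0.0353,"ty":0.0063,"tz":0.076,"yaw":0,"jaw":8},
])

```text
time: 15.35
tool_pos: [0.511, -0.1907, 0.0903]
eef_rot: [[0.984, 0.178, -0.002], [0.178, -0.984, -0.002], [-0.002, 0.002, -1.0]]
ft_force: [-3.2, -4.5, -1.3]
finger_gap: 0.186
gripper_force: 30.0
```

Scaled: 45.7 mm / 600 = 0.0762, 42.2 mm / 600 = 0.0703.

>>> carry_out([
  {"tx":0.0128,"ty":0.0023,"tz":0.0167,"yaw":0,"jaw":8},
  {"tx":0.0267,"ty":0.0048,"tz":0.0322,"yaw":0,"jaw":8},
  {"tx":0.0422,"ty":0.0077,"tz":0.0463,"yaw":0,"jaw":8},
  {"tx":0.0583,"ty":0.0107,"tz":0.0592,"yaw":0,"jaw":8},
  {"tx":0.0675,"ty":0.0122,"tz":0.065,"yaw":0,"jaw":8},
  {"tx":0.0762,"ty":0.0138,"tz":0.0703,"yaw":0,"jaw":8},
  {"tx":0.0762,"ty":0.0138,"tz":0.0703,"yaw":0,"jaw":8},
  {"tx":0.0762,"ty":0.0138,"tz":0.0703,"yaw":0,"jaw":8},
])

```text
time: 16.02
tool_pos: [0.5548, -0.1823, 0.1314]
eef_rot: [[0.984, 0.178, -0.004], [0.178, -0.984, -0.001], [-0.005, 0.001, -1.0]]
ft_force: [-4.1, -3.2, 3.8]
finger_gap: 0.179
gripper_force: 30.0
```

```bash
python3 - <<'E'
from h import *
for n in("side","wrist","top"):
    s,c=look(n,["lid_pull","lid_hinge","keeper_knob"],n+"10.png")
s=get_state();g=s["tool_pos"]*1000-[0,0,-56];print(s["tool_pos"],s["ft_force"],s["gripper_force"],s["finger_gap"],g)
H=np.array([629.5,-168,60]);e=np.array([.984,.179,0])
d=g-H;print("angle from grasp",np.degrees(np.arctan2(d[2],-d@e)),np.hypot(d[2],d@e))
E
```

```text
side lid_pull 0.77 [ 556. -184.  183.]
side lid_hinge 0.96 [ 629. -168.   64.]
side keeper_knob 0.83 [824. 169.  77.]
side keeper_knob 0.48 [540. 103.  83.]
wrist lid_pull 0.7 [ 550. -183.  178.]
wrist lid_hinge 0.63 [ 630. -173.   56.]
top lid_pull 0.71 [ 555. -180.  183.]
top lid_hinge 0.71 [ 631. -166.   54.]
top keeper_knob 0.81 [824. 163.  86.]
top keeper_knob 0.51 [541. 101.  81.]
top keeper_knob 0.43 [534. 187.  22.]
[ 0.55484275 -0.18233113  0.13147   ] [-4.21611446 -3.61118904  3.81714803] 30.005330331623554 0.18590012214799548 [ 554.84274667 -182.33113107  187.47000226]
angle from grasp 59.186524960799545 148.4212240292179
```

Two estimates put the lid at about 43° with the keeper still home. I nudge it 1.5° and let it settle.

Scaled: 3.2 mm / 600 = 0.0053, 2 mm / 600 = 0.0033.

>>> carry_out([
  {"tx":0.0027,"ty":0.0005,"tz":0.0017,"yaw":0,"jaw":8},
  {"tx":0.0053,"ty":0.001,"tz":0.0033,"yaw":0,"jaw":8},
  {"tx":0.0053,"ty":0.001,"tz":0.0033,"yaw":0,"jaw":8},
  {"tx":0.0053,"ty":0.001,"tz":0.0033,"yaw":0,"jaw":8},
  {"tx":0.0053,"ty":0.001,"tz":0.0033,"yaw":0,"jaw":8},
  {"tx":0.0053,"ty":0.001,"tz":0.0033,"yaw":0,"jaw":8},
  {"tx":0.0053,"ty":0.001,"tz":0.0033,"yaw":0,"jaw":8},
  {"tx":0.0053,"ty":0.001,"tz":0.0033,"yaw":0,"jaw":8},
])

```text
time: 17.28
tool_pos: [0.5573, -0.1819, 0.133]
eef_rot: [[0.984, 0.177, -0.006], [0.177, -0.984, -0.001], [-0.006, 0.0, -1.0]]
ft_force: [-4.5, -2.7, 2.1]
finger_gap: 0.182
gripper_force: 30.0
```

```bash
python3 - <<'E'
from h import *
for n in("side","top"): look(n,["lid_pull","keeper_knob","glue","sander","rosette"])
s=get_state();print(s["time"],s["tool_pos"],np.abs(s["qd"]).max(),s["ft_force"],s["gripper_force"],s["finger_gap"])
print(close_job())
E
```

```text
side lid_pull 0.85 [ 555. -183.  183.]
side keeper_knob 0.76 [539. 102.  84.]
side keeper_knob 0.75 [823. 171.  77.]
side glue 0.73 [531. 154.   1.]
side glue 0.65 [750.  11.   3.]
side glue 0.17 [542. 213.  48.]
side sander 0.7 [479. 493.  -2.]
side sander 0.64 [ 556. -181.  180.]
side rosette 0.7 [531. 121.  19.]
side rosette 0.42 [ 560. -456.    0.]
top lid_pull 0.65 [ 554. -181.  187.]
top keeper_knob 0.81 [825. 163.  83.]
top keeper_knob 0.54 [544.  98.  78.]
top glue 0.75 [753.  15.   3.]
top sander 0.93 [473. 489.  -1.]
top rosette 0.56 [ 559. -456.   -0.]
17.8833 [ 0.5573325  -0.18184737  0.13299579] 0.002253314853587638 [-5.13749375 -4.17655648  3.24013403] 30.001412937417626 0.17995282476771415
the job is handed in; nothing more can be done
None
```

I handed in the job at 17.9 s: the keeper bar is home in its catch, the gripper is holding the lid steady at about 45° (estimated from the camera images and the gripper's position), and the other things on the bench are where they were; the hand-in gave no verdict.

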